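Load the corner-block feeder

ROBOT

A 6-joint arm with a two-finger parallel gripper is mounted at the origin on a cart in front of the work surface, level with it; the furniture and walls round the work are solid. World frame = base frame: x ahead of the robot, y to its left, z up, the work surface at z = 0. Lengths are in m, angles in rad, forces in N, time in s.
With the tool pointing down it reaches from about 0.375 to 0.9 m from the base axis. Payload 3.1 kg.
Tool frame: the origin (TCP) lies between the finger pads; the fingertips stand 11 mm ahead of it and the grasp point (between the pads) lies 8 mm behind it; z points along the fingers, y is the direction in which the jaws open and shut (so a half turn about z gives the same grasp; the last joint's range is limited). The gripper opens to 85 mm and grips with 20 to 120 N. Pads are 22 mm wide; open, the fingers measure 114 mm over their backs; the gripper's body (76 mm by 85 mm) begins 54 mm behind the grasp point. The pads swing forward as they close: fully open they stand 13 mm farther back than shut.
Start: joints at [-1.462, 0.527, 1.433, -0, 1.181, -0.178], TCP at [0.177, -0.599, 0.242] pointing down, gripper open.
Joint ranges: [-3.08, 3.08], [-0.75, 2.2], [0.22, 2.44], [-1.43, 4.57], [0, 2.65], [-2.85, 2.85]. Speed limits (rad/s): [2.79, 2.79, 3.14, 3.14, 3.14, 3.14].

INTERFACE

Orientations are given as a unit quaternion [x, y, z, w].
In Python, from station import manip gives the robot as it stands. The module is installed in compiled form; this text tells all that it offers.
- The arm moves only by the tool arm_command, never from a script. Its argument "rows" is a list of rows, each a list of 3 entries, a list of its own where there are three numbers: the shift along the world's x, y, z in mm, then the turn about the world's z in rad, then the closure, from -1 (fully open) to 1 (shut), so that 0 is half open. A call has 1 to 12 rows; each row shifts and turns the commanded pose from where the row before left it; what a row does not reach is not made up. A row lasts 1/8 s, in which the tool goes at most 62.5 mm and 10.7 degrees, less where a joint would pass 70% of its speed; a pose out of reach is approached as far as the arm can. A call with a gripper value outside its range is refused whole. The fingers move at their own pace and stop on an object; "squeeze" is the grip in N (left out, the last holds). Time passes only in rows, so rows that do not move let the fingers close. It gives the time, the measured TCP pose, the force and the opening at its end, in the units of the state.
- manip.sense(): the state, without advancing time (a new reading comes with each control period).
- manip.snapshot(name): name is "scene" or "top"; returns the picture (420x560x3 uint8, blue, green, red); there is no depth.
- manip.get_calibration(name): a dict with "fovy" (degrees; the focal length in pixels is half the picture's height over the tangent of half this angle, whatever the lens; pixels are square), "cx", "cy" (the principal point, pixels), "R" (3x3) and "t" (3): a world point X has camera coordinates R X + t. Camera axes: x right, y down, z forward; pixel columns grow to the right and rows downward; lengths in m; the calibration is good to about 2 mm. A picture is of the moment at which its call begins. get_calibration takes no time and is no camera call.
- manip.sign_off(): hands the job in, once; it reports no verdict.
The state is a dict: "t": time; "q": joint angles; "qd": joint speeds; "tau": joint torques, N m; "tcp_pos": TCP position; "tool_rot": TCP orientation; "force": force on the tool from outside, world axes, zero at the start; "ft_torque": the same for the moment, N m; "finger_gap": opening from 0.0 (shut) to 1.0 (fully open).
Only numpy, scipy, OpenCV 4.12 (cv2) and the standard library are available. Lean on these libraries where they do the work, as an engineer would, in place of code of your own. Each camera call takes 0.05 s, during which the arm holds its last target.

TASK

Load both blue L-shaped corner blocks, one after the other, into the sloping gravity feeder through its open loading bay at the top, so that each slides down under the green half cover and they queue at the bottom stop. They only run one way round: flat foot down on the track, upright rib in the open slot beside the cover (the other way round the rib jams against the cover). The order does not matter; do not shift or knock over the tape measure, tape roll, jar or pot.

Things in the scene. Friction and masses are not known exactly. Their poses are not given: they have to be found in the camera images.
- track: metal channel sloping 30 deg down towards the robot. Origin: on its floor and centreline, mid loading bay, 106 mm above the bench. x uphill along the floor, y across (left seen by the robot), z square off the floor. 52 mm wide inside, 50 at the cover's mouth; bay walls 14 mm high, flaring to 63 mm at the top. Slick: a block slides by itself. Right way round, block x and y lie along x and y
- cover_corner (a point): inner upper corner of the green half cover's underside. The cover is 4 mm thick, its underside 15 mm off the floor, over the right side only: track x = -172 to -42 mm, y = -31 to +3 mm. Beside it, y = +3 to +26 mm is the open slot for the rib, with a 30 mm high wall on its left. The loading bay, open above, is x = -42 to +68 mm
- bottom_stop (a point): foot of the stop plate across the track's lower end, on the floor and centreline, at track x = -172 mm; the plate is 34 mm high
- board_foot (a point): foot of the plywood back board at the bay's upper end, at track x = +68 mm. The board is 90 mm wide, stands square on the track, 120 mm off its floor, so it leans over the bay towards the robot: the gripper must come in about square to the sloping floor
- block_a_mid (a point): centre of the outline of blue L-shaped plastic corner block a, 28 mm above its underside; 0.08 kg. x along its length, y across, z up. Foot 60 (x) x 44 (y) mm, 10 mm thick, flat on a plywood board, 56 mm above the bench. Upright rib, the part to grip: 12 mm thick, 60 mm long, along the +y edge (y = +10 to +22 mm from here), its top 56 mm above the underside
- block_a_rib (a point): middle of the top edge of block a's rib, 28 mm above and 16 mm to the +y side of block_a_mid
- block_a: block a itself; origin at the centre of the underside of its foot, axes as for block_a_mid
- block_b_mid (a point): centre of the outline of blue L-shaped plastic corner block b, 28 mm above its underside; 0.08 kg. x along its length, y across, z up. Foot 60 (x) x 44 (y) mm, 10 mm thick, flat on a plywood board, 56 mm above the bench. Upright rib, the part to grip: 12 mm thick, 60 mm long, along the +y edge (y = +10 to +22 mm from here), its top 56 mm above the underside
- block_b_rib (a point): middle of the top edge of block b's rib, 28 mm above and 16 mm to the +y side of block_b_mid
- block_b: block b itself; origin at the centre of the underside of its foot, axes as for block_b_mid
- tape_measure: bystander: yellow tape measure, 61 x 76 x 66 mm, origin at the centre of its underside
- duct_tape: bystander: roll of grey tape lying flat, 118 mm across, 48 mm high, origin at the centre of its underside
- jar_blue_lid: bystander: glass jar with a blue lid, 64 mm across, 88 mm high, origin at the centre of its underside
- paste_pot0: bystander: small white plastic pot, 45 mm across, 34 mm high, origin at the centre of its underside
There are look-alikes about, which are no part of the job. Leave any pink or red look-alike of the block_a alone.

How it is judged:
At the end, for the whole second after the job is handed in: Both blocks rest still (under 0.02 m/s) in the track: each block's centre 66 to 155 mm downhill of the bay's middle, within 10 mm of the centreline, 20 to 36 mm off the floor (foot flat, under the cover), its rib on the open-slot side (x of block_a_mid in the frame of track between -0.155 and -0.066 m and y of block_a_mid in the frame of track between -0.01 and 0.01 m and z of block_a_mid in the frame of track between 0.02 and 0.036 m and y of each of block_a_rib, block_b_rib in the frame of track above 0.006 m and linear speed of each of block_a, block_b below 0.02 m/s and x of block_b_mid in the frame of track between -0.155 and -0.066 m and y of block_b_mid in the frame of track between -0.01 and 0.01 m and z of block_b_mid in the frame of track between 0.02 and 0.036 m); the robot touches nothing.
It fails at once if the tape measure is shifted more than 30 mm or tipped over (distance of tape_measure from where it was at the start of the episode above 0.03 m or angle between tape_measure's own z axis and vertical above 0.5 rad).
It fails at once if the tape roll is shifted more than 30 mm or tipped over (distance of duct_tape from where it was at the start of the episode above 0.03 m or angle between duct_tape's own z axis and vertical above 0.5 rad).
It fails at once if the jar is shifted more than 30 mm or tipped over (distance of jar_blue_lid from where it was at the start of the episode above 0.03 m or angle between jar_blue_lid's own z axis and vertical above 0.5 rad).
It fails at once if the pot is shifted more than 30 mm or tipped over (distance of paste_pot0 from where it was at the start of the episode above 0.03 m or angle between paste_pot0's own z axis and vertical above 0.5 rad).
It also fails if it takes over 61 s, if anything falls off the work surface, if the arm or the gripper's body presses on something with over 40 N, if the wrist force passes 120 N, or if a joint passes its speed limit or range.

## Working session

There is one attempt and no reset: what is moved stays moved. The work goes in short steps, Python scripts to look and compute and a tool call to move; the robot and the scene stay as the last step left them, time stands still between calls to the robot, and variables do not carry over. Pictures are saved under pics/ and viewed, and the job is handed in when it is done.

Besides the shell and the picture viewer there is one more tool, called after ">>>" as a command line: name --argument value ..., lists and objects as JSON in quotes. arm_command: Moves the arm, as the interface text tells. Its arguments: {"type":"object","properties":{"rows":{"type":"array","items":{"type":"array"}},"squeeze":{"type":"number"}},"required":["rows"]}

```bash
mkdir -p pics
python3 - <<'E'
from station import manip
import cv2
s=manip.sense(); print({k:(v if not hasattr(v,'round') else v) for k,v in s.items()})
for n in("scene","top"):
    im=manip.snapshot(n); cv2.imwrite(f"pics/{n}0.png",im); print(n,manip.get_calibration(n))
E
```

```text
{'t': 0.0, 'q': array([-1.46149097e+00,  5.28501451e-01,  1.43387719e+00, -2.74793432e-05,
        1.18141290e+00, -1.78501286e-01]), 'qd': array([ 0.00070504,  0.00028462, -0.00015997, -0.00111409,  0.00154475,
       -0.00089097]), 'tau': array([-9.24420237e-04, -4.42359102e+01, -1.78027207e+01, -4.00850140e-04,
        8.36447318e-03, -2.64303779e-07]), 'tcp_pos': array([ 0.17735054, -0.59859471,  0.24131991]), 'tool_rot': array([ 9.89662424e-01,  1.43412264e-01,  2.53331458e-05, -1.09922640e-03]), 'force': array([ 0.07274251, -0.6676557 ,  0.40178845]), 'ft_torque': array([ 0.02217255, -0.00897302,  0.02675626]), 'finger_gap': 1.0018332777686243}
scene {'fovy': 47.129760420893454, 'cx': 276.14751885466757, 'cy': 211.7124643509869, 'R': array([[-0.61556118, -0.78800598,  0.01144552],
       [-0.43523456,  0.32780998, -0.83851744],
       [ 0.6570048 , -0.52114027, -0.54475454]]), 't': array([0.37522122, 0.30083202, 1.24068326])}
top {'fovy': 46.720097401870305, 'cx': 282.2798847693, 'cy': 218.68374012181104, 'R': array([[-0.00178933, -0.99996363, -0.00833833],
       [-0.9969888 ,  0.00243031, -0.07750762],
       [ 0.07752507,  0.00817454, -0.99695689]]), 't': array([0.06110597, 0.53206508, 1.36144263])}
```

View pics/scene0.png

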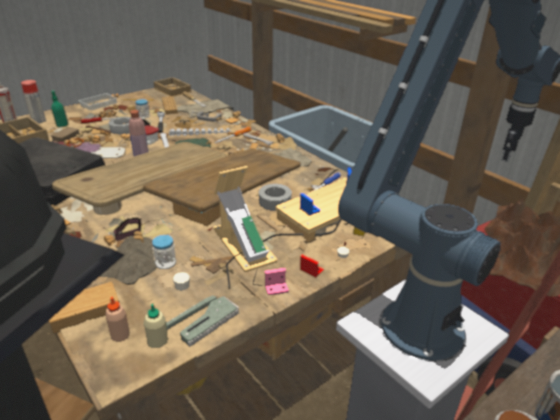

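View pics/top0.png

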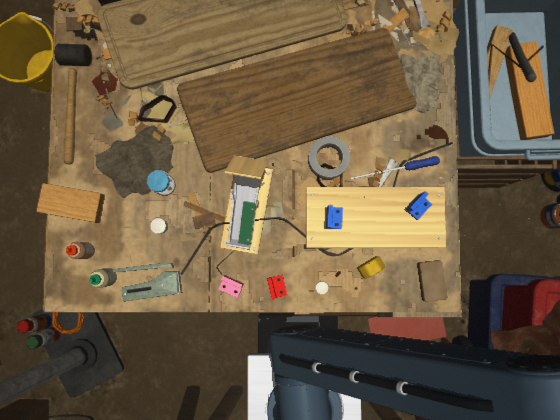

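Run:
```python
import cv2,numpy as np
t=cv2.imread("pics/top0.png"); s=cv2.imread("pics/scene0.png")
a=cv2.resize(t[150:270,210:300],None,fx=5,fy=5,interpolation=cv2.INTER_CUBIC)
b=cv2.resize(t[180:255,300:450],None,fx=5,fy=5,interpolation=cv2.INTER_CUBIC)
cv2.imwrite("pics/c1.png",a);cv2.imwrite("pics/c2.png",b)
cv2.imwrite("pics/c3.png",cv2.resize(s[155:275,200:360],None,fx=5,fy=5,interpolation=cv2.INTER_CUBIC))
```

```text
(no output)
```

View pics/c1.png

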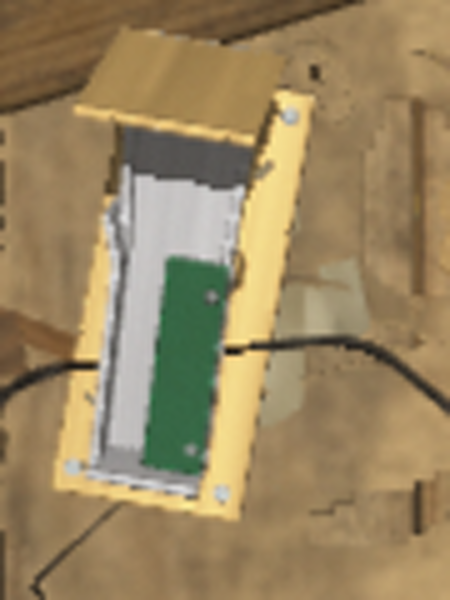

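View pics/c2.png

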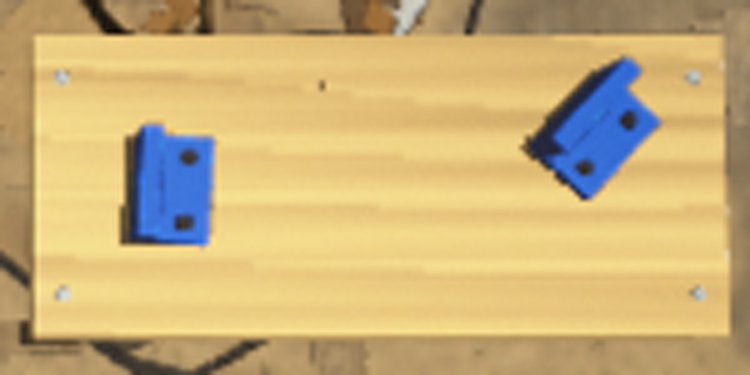

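View pics/c3.png

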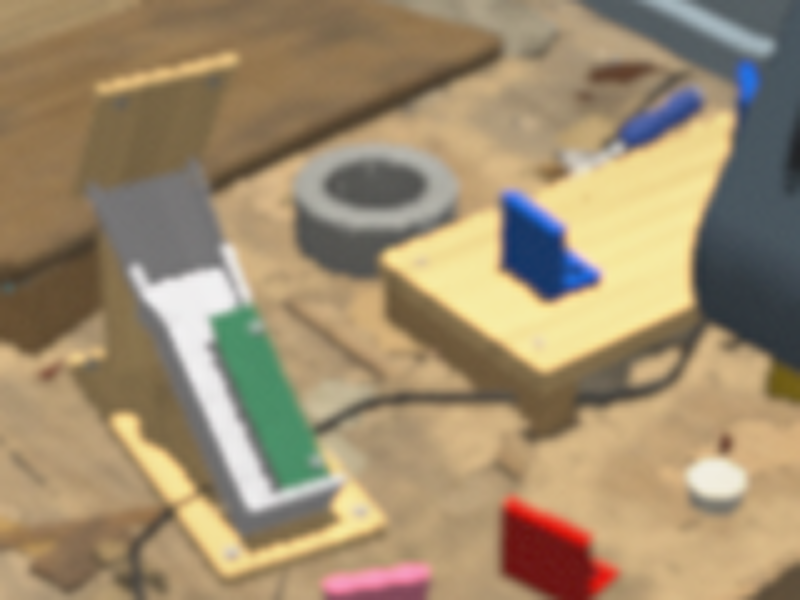

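```bash
cat > h.py <<'E'
import numpy as np,cv2
from station import manip
C={n:manip.get_calibration(n) for n in("scene","top")}
def ray(n,u,v):
    c=C[n];f=210/np.tan(np.radians(c["fovy"]/2))
    d=np.array([(u-c["cx"])/f,(v-c["cy"])/f,1.]);R=np.array(c["R"]);
    return -R.T@np.array(c["t"]),R.T@d
def onz(n,u,v,z):
    o,d=ray(n,u,v); return o+d*(z-o[2])/d[2]
def proj(n,X):
    c=C[n];f=210/np.tan(np.radians(c["fovy"]/2));p=np.array(c["R"])@X+c["t"]
    return f*p[0]/p[2]+c["cx"],f*p[1]/p[2]+c["cy"]
E
python3 - <<'E'
from h import *
K=6
for n,(y0,y1,x0,x1) in {"top":(195,255,230,265),"scene":(210,258,235,275)}.items():
    im=cv2.imread(f"pics/{n}0.png")
    cr=cv2.resize(im[y0:y1,x0:x1],None,fx=K,fy=K,interpolation=cv2.INTER_CUBIC)
    h=cv2.cvtColor(cr,cv2.COLOR_BGR2HSV)
    m=cv2.inRange(h,(60,100,40),(90,255,255))
    cs,_=cv2.findContours(m,cv2.RETR_EXTERNAL,cv2.CHAIN_APPROX_NONE)
    c=max(cs,key=cv2.contourArea)
    q=c
    e=2
    while len(q)>4: q=cv2.approxPolyDP(c,e,True); e+=1
    q=q[:,0]; cv2.polylines(cr,[q],True,(0,0,255),1); cv2.imwrite(f"pics/g_{n}.png",cr)
    q=(q+0.5)/K-0.5+[x0,y0]
    print(n,q.round(1).tolist())
E
python3 - <<'E'
import cv2
t=cv2.imread("pics/top0.png")
for i,(y,x) in enumerate([(203,322),(190,402)]):
    c=cv2.resize(t[y:y+28,x:x+32],None,fx=24,fy=20,interpolation=cv2.INTER_CUBIC) if 0 else cv2.resize(t[y:y+28,x:x+32],None,fx=20,fy=20,interpolation=cv2.INTER_CUBIC)
    for k in range(0,32,2): cv2.putText(c,str(x+k),(k*20+2,10),0,.35,(0,0,255),1); cv2.line(c,(k*20+10,12),(k*20+10,560),(90,90,90),1)
    for k in range(0,28,2): cv2.putText(c,str(y+k),(0,k*20+14),0,.35,(0,0,255),1); cv2.line(c,(25,k*20+10),(640,k*20+10),(90,90,90),1)
    cv2.imwrite(f"pics/b{i}.png",c)
E
```

```text
top [[243.9, 201.6], [238.6, 241.9], [248.8, 244.1], [254.2, 204.1]]
scene [[243.2, 218.8], [255.9, 250.8], [261.8, 249.6], [249.8, 217.4]]
```

View pics/b0.png

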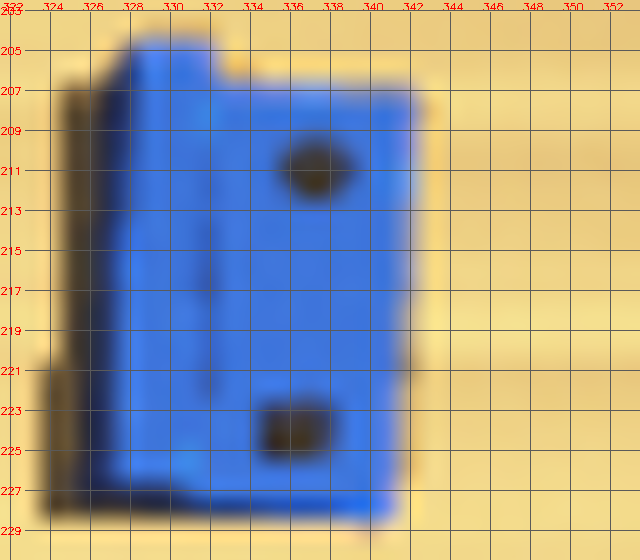

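View pics/b1.png

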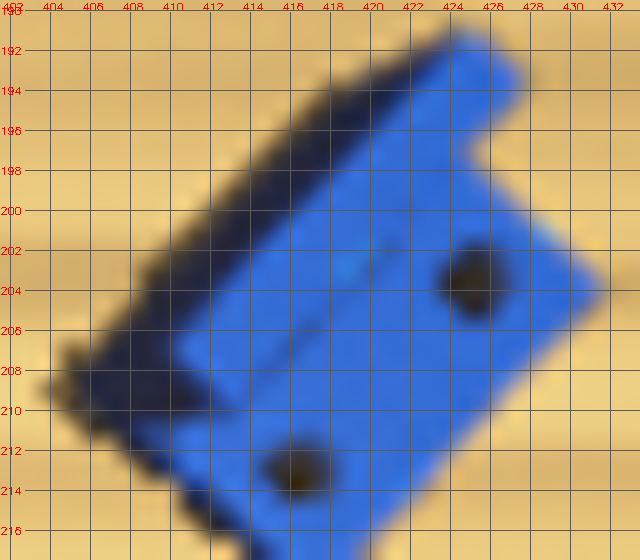

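View pics/g_top.png

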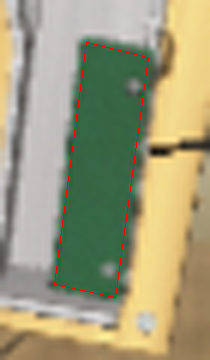

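View pics/g_scene.png

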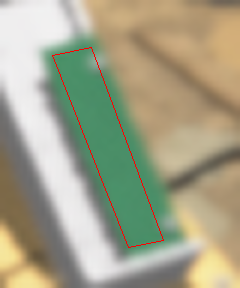

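```bash
cat >> h.py <<'E'
T0=0.106;c30,s30=np.cos(np.pi/6),.5
def tr2w(P,org,yaw):
    P=np.atleast_2d(P)/1000.
    a=P[:,0]*c30-P[:,2]*s30; z=T0+P[:,0]*s30+P[:,2]*c30
    return np.c_[org[0]+a*np.cos(yaw)-P[:,1]*np.sin(yaw),org[1]+a*np.sin(yaw)+P[:,1]*np.cos(yaw),z]
E
python3 - <<'E'
from h import *
for n in C: print(n,ray(n,0,0)[0].round(3))
TP=np.array([[-42,3,19],[-172,3,19],[-172,-31,19],[-42,-31,19.]])
K=6
im=cv2.imread("pics/scene0.png");y0,y1,x0,x1=205,262,232,280
cr=cv2.resize(im[y0:y1,x0:x1],None,fx=K,fy=K,interpolation=cv2.INTER_CUBIC)
h=cv2.cvtColor(cr,cv2.COLOR_BGR2HSV);m=cv2.inRange(h,(55,60,40),(95,255,255))
c=max(cv2.findContours(m,0,1)[0],key=cv2.contourArea);q=c;e=2
while len(q)>4:q=cv2.approxPolyDP(c,e,True);e+=1
qs=(q[:,0]+.5)/K-.5+[x0,y0];print(qs.round(1).tolist())
for n,Q in (("top",[[243.9,201.6],[238.6,241.9],[248.8,244.1],[254.2,204.1]]),("scene",None)):
    if Q is None:
        i=np.argmin(qs[:,0]+0*qs[:,1]);Q=np.roll(qs,-i,0)
        print(Q.round(1).tolist())
    loc=tr2w(TP,[0,0],0)
    W=np.array([onz(n,u,v,z) for (u,v),z in zip(Q,loc[:,2])])
    A=loc[:,:2]-loc[:,:2].mean(0);B=W[:,:2]-W[:,:2].mean(0)
    yaw=np.arctan2((A[:,0]*B[:,1]-A[:,1]*B[:,0]).sum(),(A*B).sum())
    R=np.array([[np.cos(yaw),-np.sin(yaw)],[np.sin(yaw),np.cos(yaw)]])
    o=W[:,:2].mean(0)-R@loc[:,:2].mean(0)
    print(n,"org",o.round(4),"yaw",yaw.round(3),"res mm",((A@R.T-B)*1000).round(1).tolist())
# blocks, rib top corners at z=.112, 
for nm,Q,F in (("b1",[[328.2,204.4],[332.2,204.4],[331,226.6],[327.2,226.8]],[[342.3,206.7],[341.2,228.]]),
             ("b2",[[424.0,191.0],[427.6,193.8],[413.0,209.8],[410,206.8]],[[431.4,204],[417.5,219]])):
    W=np.array([onz("top",u,v,.112) for u,v in Q]);print(nm,W[:,:2].round(4).tolist(),"ctr",W.mean(0).round(4))
    d=(W[0]+W[1]-W[2]-W[3])/2;print(" len",np.linalg.norm(d).round(4),"yaw",np.arctan2(d[1],d[0]).round(3),"wid",np.linalg.norm(W[0]-W[1]).round(4))
    G=np.array([onz("top",u,v,.066) for u,v in F]);d=G[0]-G[1];print(" foot",G[:,:2].round(4).tolist(),np.arctan2(d[1],d[0]).round(3))
E
```

```text
scene [-0.453  0.844  0.924]
top [0.425 0.049 1.399]
[[242.4, 218.2], [255.2, 251.1], [263.8, 249.8], [250.2, 216.6]]
top org [0.6188 0.1531] yaw -0.186 res mm [[2.1, 2.2], [-2.3, 3.0], [-2.4, -1.8], [2.6, -3.5]]
[[242.4, 218.2], [255.2, 251.1], [263.8, 249.8], [250.2, 216.6]]
scene org [0.6265 0.1523] yaw -0.193 res mm [[10.2, 1.8], [-12.2, 7.2], [-8.6, -2.0], [10.6, -7.0]]
b1 [[0.5629, -0.0629], [0.5629, -0.0736], [0.5038, -0.0698], [0.5032, -0.0598]] ctr [ 0.5332 -0.0665  0.112 ]
 len 0.0595 yaw -0.058 wid 0.0106
 foot [[0.5614, -0.1057], [0.5027, -0.102]] -0.063
b2 [[0.5981, -0.318], [0.5905, -0.3273], [0.5479, -0.2876], [0.5559, -0.2799]] ctr [ 0.5731 -0.3032  0.112 ]
 len 0.0575 yaw -0.743 wid 0.012
 foot [[0.5682, -0.3505], [0.5269, -0.3114]] -0.758
```

```bash
cat > ov.py <<'E'
from h import *
def ov(n,src,out,box,org,yaw,blocks=(),K=6):
    y0,y1,x0,x1=box;im=cv2.imread(src)
    cr=cv2.resize(im[y0:y1,x0:x1],None,fx=K,fy=K,interpolation=cv2.INTER_CUBIC)
    def pl(W,col,cl=True):
        p=np.array([proj(n,w) for w in W]);p=((p-[x0,y0]+.5)*K-.5)
        cv2.polylines(cr,[p.round().astype(int)],cl,col,1)
    pl(tr2w([[-42,3,19],[-172,3,19],[-172,-31,19],[-42,-31,19.]],org,yaw),(0,0,255))
    pl(tr2w([[68,26,0],[-172,26,0],[-172,-26,0],[68,-26,0.]],org,yaw),(255,0,0))
    pl(tr2w([[68,45,0],[68,45,120],[68,-45,120],[68,-45,0.]],org,yaw),(255,0,255))
    pl(tr2w([[-172,26,34],[-172,-26,34]],org,yaw),(0,255,255),False)
    for rx,ry,yw in blocks:
        c,s=np.cos(yw),np.sin(yw)
        f=lambda L:[[rx+c*a-s*b,ry+s*a+c*b,z] for a,b,z in L]
        pl(f([(30,6,.112),(30,-6,.112),(-30,-6,.112),(-30,6,.112)]),(0,0,255))
        pl(f([(30,6,.056),(30,-38,.056),(-30,-38,.056),(-30,6,.056)]),(0,255,255))
        pl(f([(30,-6,.066),(30,-38,.066),(-30,-38,.066),(-30,-6,.066)]),(0,255,0))
    cv2.imwrite(out,cr)
E
python3 - <<'E'
from ov import *
o=[.619,.153];y=-.187
ov("top","pics/top0.png","pics/o1.png",(150,260,215,280),o,y,K=5)
ov("scene","pics/scene0.png","pics/o2.png",(160,275,205,285),o,y,K=5)
B=[(.5332,-.0665,-.060),(.5731,-.3032,-.750)]
ov("top","pics/top0.png","pics/o3.png",(185,235,315,440),o,y,B,6)
ov("scene","pics/scene0.png","pics/o4.png",(180,230,280,350),o,y,B,8)
E
```

```text
(no output)
```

View pics/o1.png

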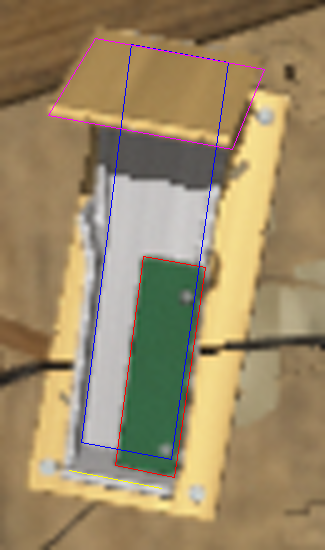

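View pics/o2.png

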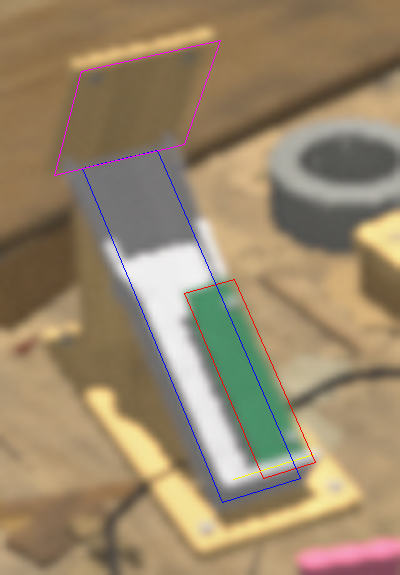

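View pics/o3.png

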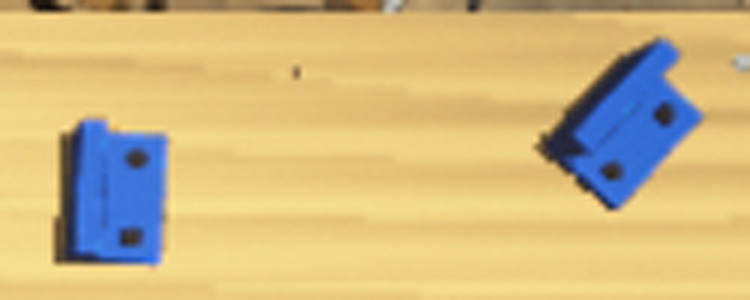

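View pics/o4.png

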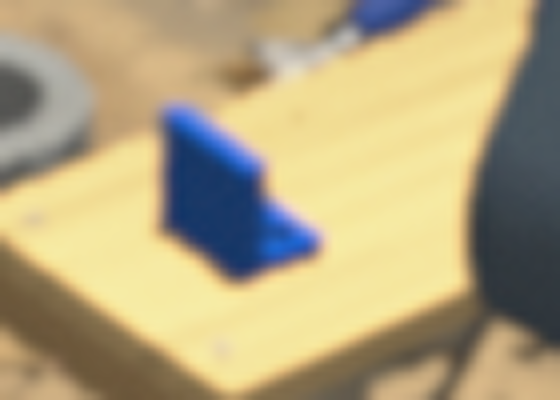

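Run:
```python
from ov import *
def tri(a,b):
    o1,d1=ray("top",*a);o2,d2=ray("scene",*b)
    A=np.c_[d1,-d2];s=np.linalg.lstsq(A,o2-o1,rcond=None)[0]
    p,q=o1+s[0]*d1,o2+s[1]*d2;return ((p+q)/2*1000).round(1),(np.linalg.norm(p-q)*1000).round(1)
print("cover",tri((243.6,201.4),(242.0,218.0)),tr2w([[-42,3,19]],[.619,.153],-.187)*1000)
for n,b in(("top",(185,235,315,440)),("scene",(180,230,280,350))):
    print([proj(n,np.array(p)) for p in((.5332,-.0665,.112),(.57,-.303,.112))])
# board/block crops with grid
def g(n,y,x,h,w,K,out):
    t=cv2.imread(f"pics/{n}0.png");c=cv2.resize(t[y:y+h,x:x+w],None,fx=K,fy=K,interpolation=cv2.INTER_CUBIC)
    for k in range(0,w,4): cv2.putText(c,str(x+k),(k*K,10),0,.35,(0,0,255),1); cv2.line(c,(k*K+K//2,12),(k*K+K//2,h*K),(90,90,90),1)
    for k in range(0,h,4): cv2.putText(c,str(y+k),(0,k*K+K//2+4),0,.35,(0,0,255),1); cv2.line(c,(25,k*K+K//2),(w*K,k*K+K//2),(90,90,90),1)
    cv2.imwrite(out,c)
g("scene",158,210,48,56,12,"pics/gs.png"); g("top",150,218,48,60,12,"pics/gt.png");g("scene",184,292,40,40,14,"pics/gb.png")
```

```text
cover (array([572.7, 163.1, 102.3]), np.float64(0.1)) [[574.48440222 164.47605449 101.45448267]]
[(np.float64(329.64193072429305), np.float64(215.529744986251)), (np.float64(418.61566111766876), np.float64(201.50317746003662))]
[(np.float64(307.1315628006395), np.float64(197.26540025121497)), (np.float64(350.50293425065877), np.float64(172.2026963428139))]
```

View pics/gs.png

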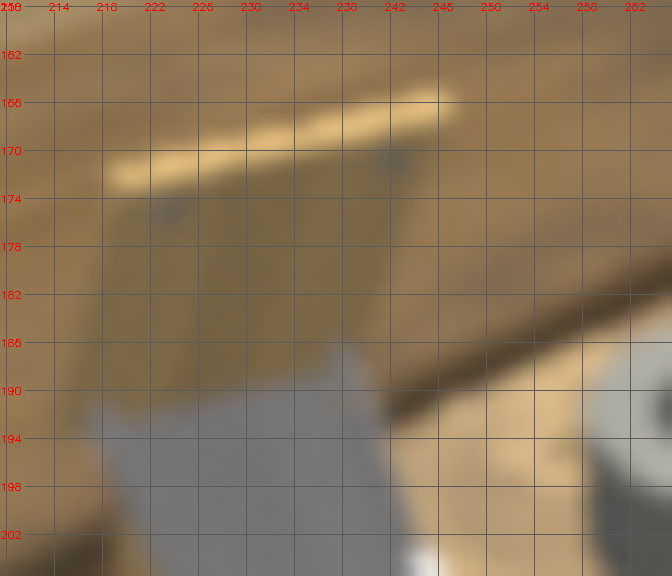

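View pics/gt.png

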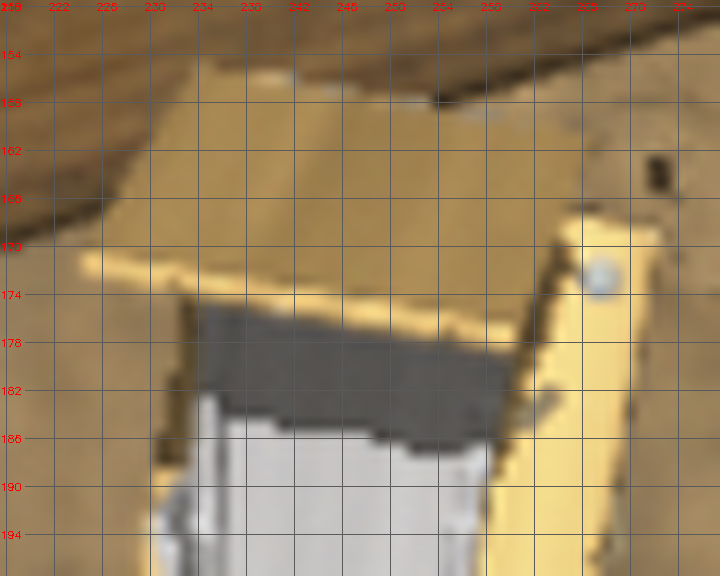

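View pics/gb.png

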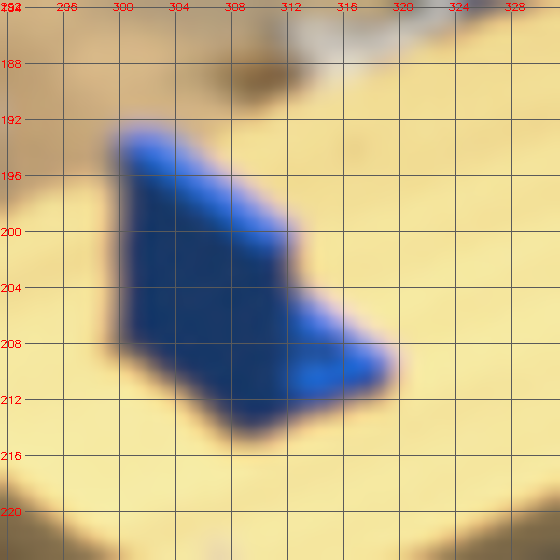

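Run:
```python
from ov import *
def tri(a,b):
    o1,d1=ray("top",*a);o2,d2=ray("scene",*b)
    A=np.c_[d1,-d2];s=np.linalg.lstsq(A,o2-o1,rcond=None)[0]
    p,q=o1+s[0]*d1,o2+s[1]*d2;return ((p+q)/2*1000).round(1),(np.linalg.norm(p-q)*1000).round(1)
print(tri((224.6,172.4),(219,173)),tri((260.4,178.8),(247.2,167.2)))
print(tr2w([[68,45,120],[68,-45,120]],[.619,.153],-.187)*1000)
print("pads at board plane, top:",tri((329.6,215.5),(306.3,196.8)))
```

```text
(array([628.3, 198.7, 245.5]), np.float64(5.7)) (array([611.6, 111.3, 244.7]), np.float64(2.2))
[[626.27512517 197.42190067 243.92304845]
 [609.54304186 108.99092539 243.92304845]]
pads at board plane, top: (array([534. , -65.3, 113.8]), np.float64(2.6))
```

>>> arm_command --rows '[[[28,44,0],-0.029,-0.4],[[28,44,0],-0.029,-0.4],[[28,44,0],-0.029,-0.4],[[28,44,0],-0.029,-0.4],[[28,44,0],-0.029,-0.4],[[28,44,0],-0.029,-0.4],[[28,44,0],-0.029,-0.4],[[28,44,0],-0.029,-0.4],[[28,44,0],-0.029,-0.4],[[28,44,0],-0.029,-0.4],[[28,44,0],-0.029,-0.4],[[26,44,0],-0.029,-0.4]]' --squeeze 25

```text
t: 1.6
tcp_pos: [0.5121, -0.0696, 0.2421]
tool_rot: [1.0, -0.03, -0.0, 0.0]
force: [-0.0, 0.5, 0.3]
finger_gap: 0.698
```

Run:
```python
from h import *
for u in(320,360,400):
  print([onz("top",u,v,.056).round(4)[:2].tolist() for v in (187,247.5)])
im=cv2.imread("pics/top0.png")
print(im[242:254,340].tolist())
for n in("top","scene"): cv2.imwrite(f"pics/{n}1.png",manip.snapshot(n))
```

```text
[[0.6176, -0.0454], [0.4495, -0.0441]]
[[0.6173, -0.1566], [0.4493, -0.1542]]
[[0.617, -0.2676], [0.4491, -0.2642]]
[[130, 205, 236], [131, 207, 238], [135, 212, 240], [138, 217, 243], [140, 221, 244], [95, 154, 188], [100, 147, 176], [110, 158, 187], [111, 161, 190], [110, 158, 188], [100, 145, 174], [54, 73, 86]]
```

View pics/scene1.png

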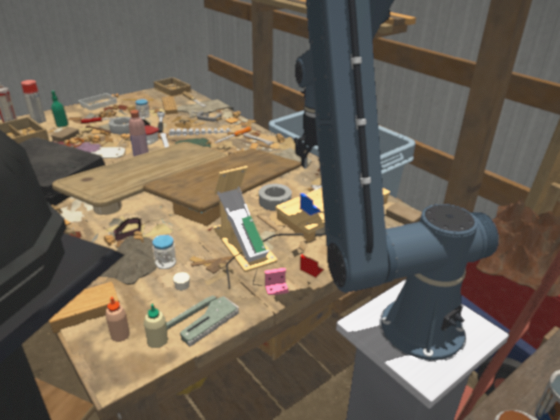

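View pics/top1.png

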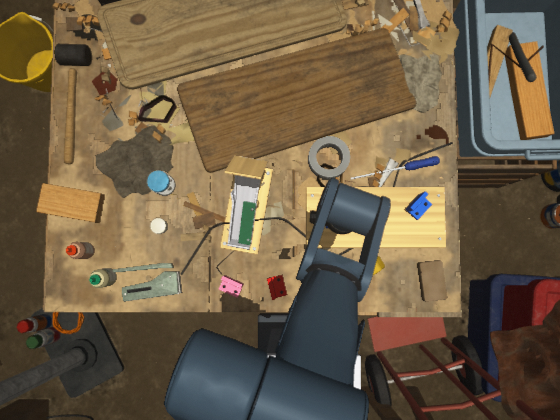

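>>> arm_command --rows '[[[-1,5,-45],0,-0.4],[[0,0,-45],0,-0.4],[[0,0,-40],0,-0.4],[[0,0,-17],0,-0.4],[[0,0,0],0,1],[[0,0,0],0,1],[[0,0,0],0,1],[[0,0,0],0,1]]' --squeeze 25

```text
t: 2.7
tcp_pos: [0.5111, -0.0666, 0.0964]
tool_rot: [1.0, -0.03, 0.001, 0.0]
force: [-0.4, -0.7, 4.1]
finger_gap: 0.134
```

Run:
```python
from h import *
im=manip.snapshot("scene");cv2.imwrite("pics/s2.png",cv2.resize(im[130:250,240:400],None,fx=5,fy=5,interpolation=cv2.INTER_CUBIC))
```

```text
(no output)
```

View pics/s2.png

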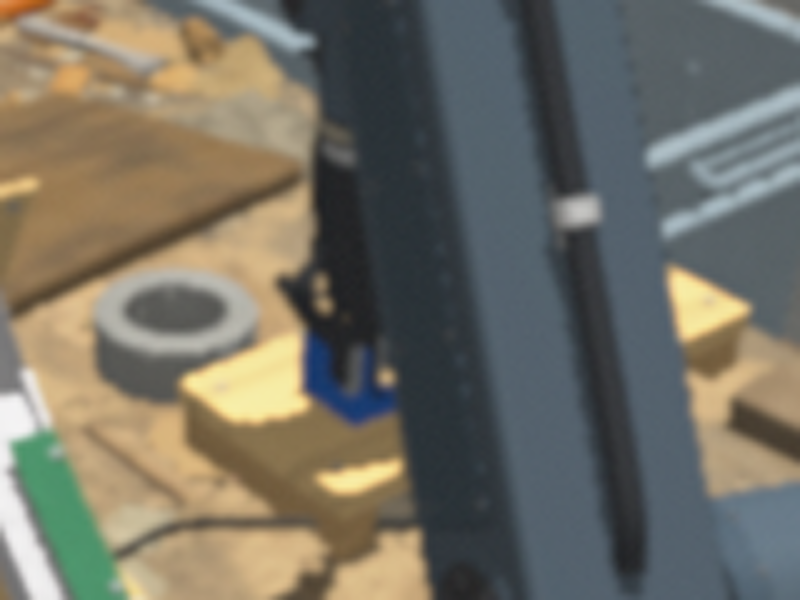

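>>> arm_command --rows '[[[0,0,30],0,1],[[-20,0,15],0.02,1],[[-35,0,0],0.02,1],[[-30,0,0],0.02,1],[[-13,0,-15],0,1],[[0,0,-26],0,1],[[0,0,0],0,1]]'

```text
t: 3.62
tcp_pos: [0.4115, -0.0659, 0.0986]
tool_rot: [1.0, -0.0, -0.001, -0.001]
force: [-0.7, -0.1, -1.1]
finger_gap: 0.135
```

Run:
```python
from h import *
im=manip.snapshot("scene");cv2.imwrite("pics/s3.png",cv2.resize(im[130:250,240:400],None,fx=5,fy=5,interpolation=cv2.INTER_CUBIC))
s=manip.sense();print(s["q"].round(2),s["tcp_pos"],s["force"].round(1))
```

```text
[-0.43  0.54  2.07  0.    0.54  1.14] [ 0.41217135 -0.06614763  0.09917908] [ 0.3  0.  -1.4]
```

View pics/s3.png

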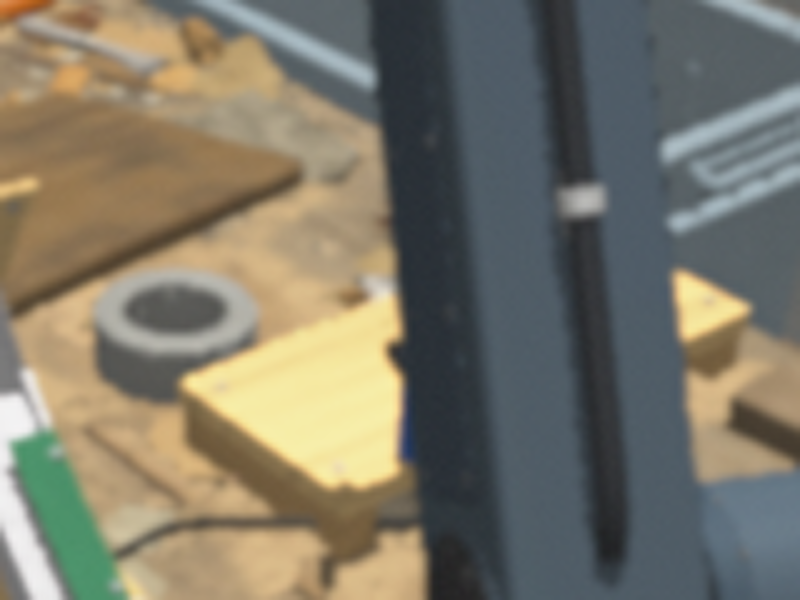

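>>> arm_command --rows '[[[0,0,-3],0,1],[[-3,0,-3],0,1],[[-3,0,-3],0,1],[[-3,0,-3],0,1],[[-3,0,-3],0,1],[[-2,0,-4],0,1],[[-2,0,-4],0,1],[[-2,0,-4],0,1],[[-2,0,-4],0,1],[[0,0,0],0,1]]'

```text
t: 4.92
tcp_pos: [0.3924, -0.0665, 0.0684]
tool_rot: [1.0, -0.0, 0.0, 0.0]
force: [0.1, -1.9, 2.6]
finger_gap: 0.134
```

>>> arm_command --rows '[[[0,0,40],0,1],[[10,0,50],0,1],[[15,30,50],-0.02,1],[[15,40,30],-0.03,1],[[15,45,10],-0.03,1],[[15,45,0],-0.03,1],[[10,45,0],-0.03,1],[[10,35,0],-0.03,1],[[8,18,0],-0.017,1],[[0,0,0],0,1]]'

```text
t: 6.18
tcp_pos: [0.4898, 0.1926, 0.2476]
tool_rot: [0.996, -0.092, -0.001, 0.0]
force: [-0.6, -0.3, -0.7]
finger_gap: 0.132
```

Run:
```python
from h import *
im=manip.snapshot("scene");cv2.imwrite("pics/s4.png",cv2.resize(im[130:270,200:340],None,fx=4.2,fy=4.2,interpolation=cv2.INTER_CUBIC))
s=manip.sense();print(s["q"].round(2),s["tcp_pos"],s["tool_rot"].round(3))
```

```text
[ 0.16  0.39  1.67 -0.    1.08  1.92] [0.48943131 0.19170305 0.24761079] [ 0.996 -0.093 -0.001  0.001]
```

View pics/s4.png

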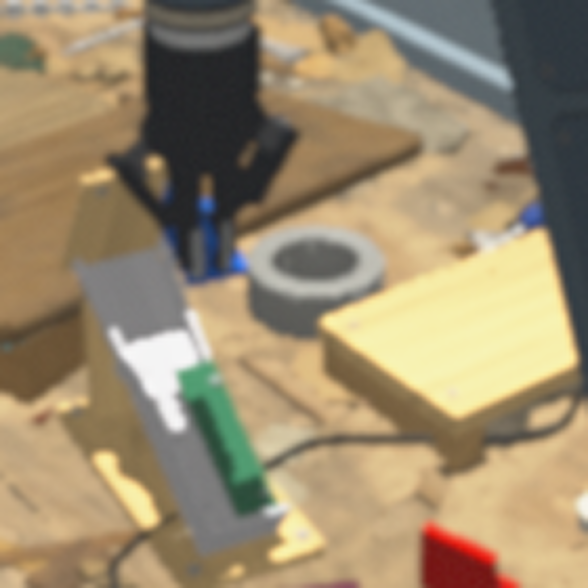

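Run:
```python
from h import *
im=manip.snapshot("scene");cv2.imwrite("pics/s5.png",cv2.resize(im[160:205,225:275],None,fx=13,fy=13,interpolation=cv2.INTER_CUBIC))
im=manip.snapshot("top");cv2.imwrite("pics/t5.png",cv2.resize(im[150:260,200:310],None,fx=5,fy=5,interpolation=cv2.INTER_CUBIC))
# predicted block silhouette px for tilt 0 and 30
g=np.array([.4895,.1925,.2556]);yw=-.187
u=np.array([np.cos(yw),np.sin(yw),0]);v=np.array([-np.sin(yw),np.cos(yw),0]);w=np.array([0,0,1.])
for th in(0,15,30):
  c,s=np.cos(np.radians(th)),np.sin(np.radians(th));X=c*u+s*w;Z=-s*u+c*w
  P=lambda x,y,z:np.round(((np.array(proj("scene",g+((x+22)*X+(y-16)*v+(z-48)*Z)/1000))-[225,160]+.5)*13)).astype(int).tolist()
  print(th,"rib out top front/back",P(-30,22,56),P(30,22,56),"rib out bottom f/b",P(-30,22,0),P(30,22,0),"foot tip front",P(-30,-22,0),"back",P(30,-22,10))
```

```text
0 rib out top front/back [306, 369] [191, 244] rib out bottom f/b [312, 596] [199, 466] foot tip front [496, 548] back [379, 382]
15 rib out top front/back [310, 383] [196, 198] rib out bottom f/b [287, 569] [177, 385] foot tip front [471, 522] back [362, 309]
30 rib out top front/back [313, 397] [208, 164] rib out bottom f/b [263, 531] [163, 304] foot tip front [446, 484] back [354, 237]
```

View pics/s5.png

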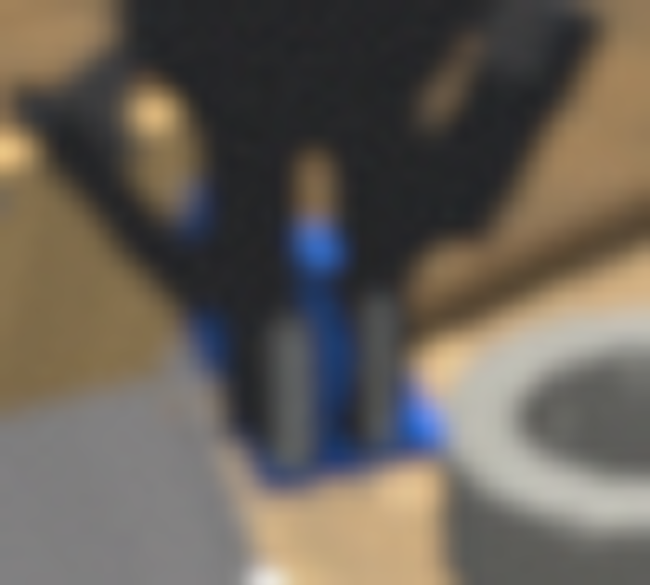

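View pics/t5.png

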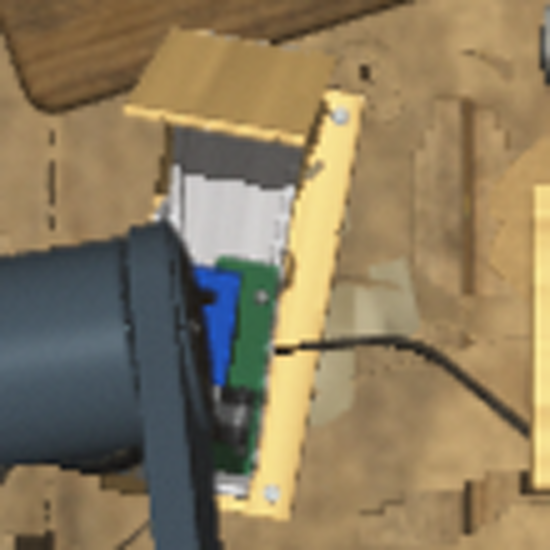

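```bash
cat >> h.py <<'E'
def tri(a,b):
    o1,d1=ray("top",*a);o2,d2=ray("scene",*b)
    A=np.c_[d1,-d2];s=np.linalg.lstsq(A,o2-o1,rcond=None)[0]
    p,q=o1+s[0]*d1,o2+s[1]*d2;return ((p+q)/2*1000).round(1),(np.linalg.norm(p-q)*1000).round(1)
E
python3 - <<'E'
from h import *
im=manip.snapshot("top");cv2.imwrite("pics/t6.png",cv2.resize(im[196:240,230:265],None,fx=14,fy=14,interpolation=cv2.INTER_CUBIC))
E
```

```text
(no output)
```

View pics/t6.png

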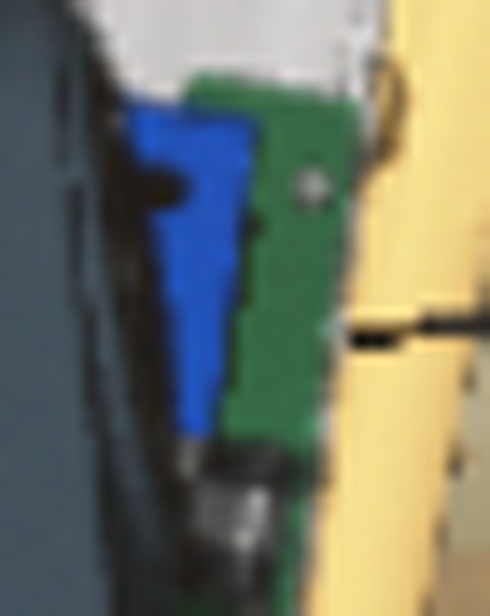

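```bash
cat >> h.py <<'E'
from scipy.optimize import least_squares
def tilt(obs,tcp,yw):
    # obs: (cam,(bx,by,bz),(u,v)); solves block tilt & grip point in block coords
    g=np.array(tcp)+[0,0,.008];u=np.array([np.cos(yw),np.sin(yw),0]);v=np.array([-np.sin(yw),np.cos(yw),0]);w=np.array([0,0,1.])
    def f(p):
        th=np.radians(p[0]);X=np.cos(th)*u+np.sin(th)*w;Z=-np.sin(th)*u+np.cos(th)*w;r=[]
        for n,b,q in obs: r+=list(np.array(proj(n,g+((b[0]-p[1])*X+(b[1]-16)*v+(b[2]-p[2])*Z)/1000))-q)
        return r
    s=least_squares(f,[20,-22,45]);return s.x.round(1),np.round(s.fun,1)
E
python3 - <<'E'
from h import *
print(tilt([("scene",(-30,22,0),(244.9,196.8)),("scene",(-30,-22,0),(258.7,193.3)),("top",(30,-22,10),(248.1,203.9))],[.4895,.192,.2476],-.187))
print(tilt([("scene",(-30,22,0),(244.9,196.8)),("scene",(-30,-22,0),(258.7,193.3)),("scene",(30,22,0),(225+163/13,160+285/13)),("top",(30,-22,10),(248.1,203.9))],[.4895,.192,.2476],-.187))
E
```

```text
(array([ 18.4, -34.4,  37.1]), array([ 0.1,  0.1,  0.4,  0.1, -1. , -0.4]))
(array([ 18.6, -33.9,  36.7]), array([ 0.1,  0.1,  0.5,  0. , -0.8,  0. , -1.1, -0.2]))
```

>>> arm_command --rows '[[[10,-1,-15],0,1],[[12,-2,-18],0,1],[[14,-2,-18],0,1],[[14,-2,-18],0,1],[[12,-2,-14],0,1],[[5,-1,-9],0,1],[[5,-1,-9],0,1],[[5,-1,-9],0,1],[[3,-0.5,-5],0,1],[[0,0,0],0,1]]'

```text
t: 7.62
tcp_pos: [0.5704, 0.1793, 0.1331]
tool_rot: [0.996, -0.093, -0.0, 0.0]
force: [0.2, 0.2, -0.7]
finger_gap: 0.134
```

Run:
```python
from h import *
im=manip.snapshot("scene");cv2.imwrite("pics/s7.png",cv2.resize(im[150:270,200:290],None,fx=6.5,fy=6.5,interpolation=cv2.INTER_CUBIC)[:600])
im=manip.snapshot("top");cv2.imwrite("pics/t7.png",cv2.resize(im[150:260,200:310],None,fx=5,fy=5,interpolation=cv2.INTER_CUBIC))
s=manip.sense();print(s["tcp_pos"],s["force"].round(1))
```

```text
[0.570415   0.17934664 0.13361043] [ 0.1 -0.3 -1. ]
```

View pics/s7.png

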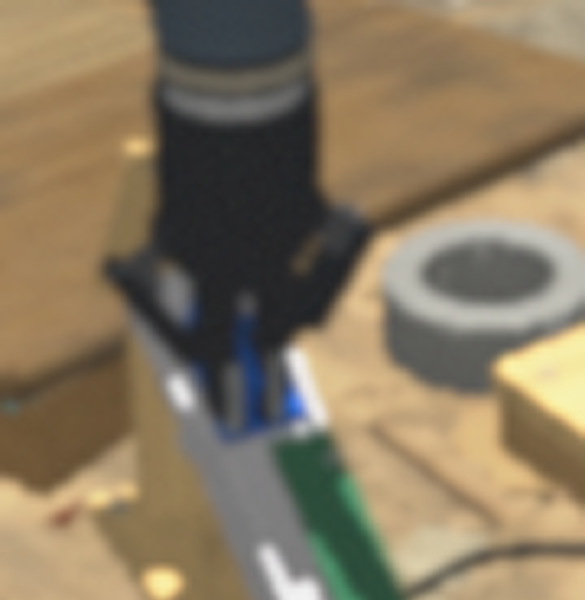

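View pics/t7.png

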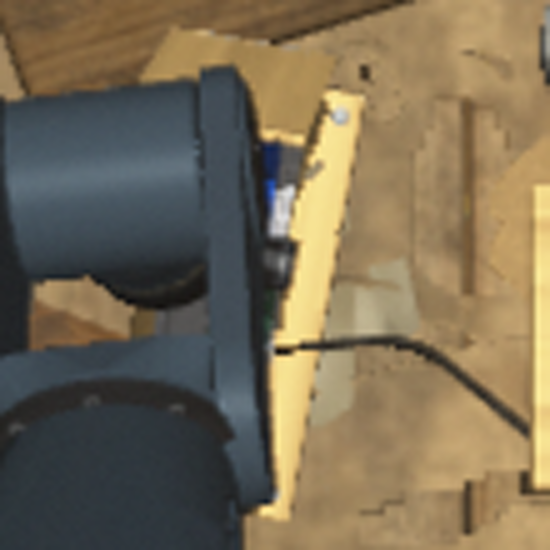

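>>> arm_command --rows '[[[1,0,-2],0,1],[[1,0,-2],0,1],[[1,0,-2],0,1],[[0,0,0],0,1]]'

```text
t: 8.22
tcp_pos: [0.5734, 0.1792, 0.1271]
tool_rot: [0.996, -0.093, -0.0, 0.0]
force: [-1.3, -0.3, -0.2]
finger_gap: 0.131
```

>>> arm_command --rows '[[[0,0,-2],0,1],[[0,0,-2],0,1],[[0,0,-2],0,1],[[0,0,0],0,1]]'

```text
t: 8.72
tcp_pos: [0.5734, 0.1792, 0.1238]
tool_rot: [0.996, -0.093, 0.001, 0.0]
force: [-4.6, -0.6, 13.2]
finger_gap: 0.132
```

Run:
```python
from h import *
im=manip.snapshot("scene");cv2.imwrite("pics/s8.png",cv2.resize(im[190:245,220:270],None,fx=11,fy=11,interpolation=cv2.INTER_CUBIC)[:600])
s=manip.sense();print(s["tcp_pos"],s["force"].round(1))
```

```text
[0.57337008 0.17924988 0.12377948] [-5.8 -2.3 13.2]
```

View pics/s8.png

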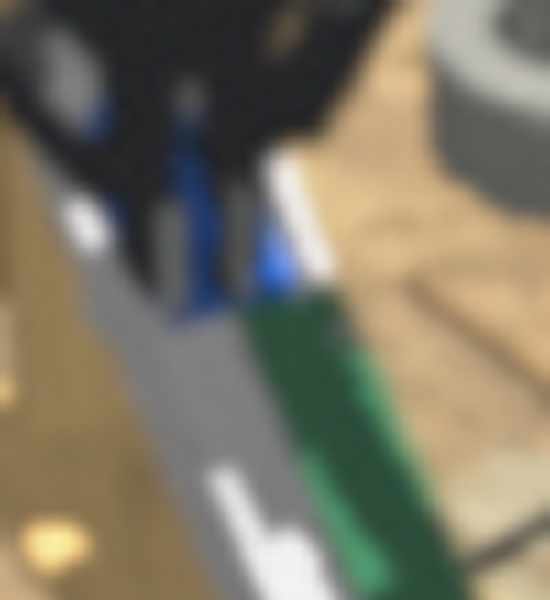

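Run:
```python
from h import *
g=np.array([.5734,.1792,.1318]);yw=-.187
u=np.array([np.cos(yw),np.sin(yw),0]);v=np.array([-np.sin(yw),np.cos(yw),0]);w=np.array([0,0,1.])
def loc(W):
    d=W-[.6195,.1535,.106];a=d@u;return np.round([a*1000*c30+d[2]*1000*s30,d@v*1000,-a*1000*s30+d[2]*1000*c30],1)
for th in(18,22,26):
  t=np.radians(th);X=np.cos(t)*u+np.sin(t)*w;Z=-np.sin(t)*u+np.cos(t)*w
  for b in((-30,22,0),(-30,-22,0),(30,22,0),(-30,-22,10)):
    W=g+((b[0]+34)*X+(b[1]-16)*v+(b[2]-37)*Z)/1000
    print(th,b,"track",loc(W),"crop",((np.array(proj("scene",W))-[220,190]+.5)*11).round())
```

```text
18 (-30, 22, 0) track [-34.2  22.7  10.4] crop [157. 323.]
18 (-30, -22, 0) track [-34.2 -21.3  10.4] crop [301. 285.]
18 (30, 22, 0) track [24.4 22.7 -2.1] crop [ 76. 169.]
18 (-30, -22, 10) track [-32.2 -21.3  20.1] crop [305. 262.]
22 (-30, 22, 0) track [-31.7  22.7  10.2] crop [154. 315.]
22 (-30, -22, 0) track [-31.7 -21.3  10.2] crop [297. 277.]
22 (30, 22, 0) track [27.8 22.7  1.8] crop [ 74. 153.]
22 (-30, -22, 10) track [-30.3 -21.3  20.1] crop [302. 256.]
26 (-30, 22, 0) track [-29.1  22.7  10.2] crop [151. 308.]
26 (-30, -22, 0) track [-29.1 -21.3  10.2] crop [294. 269.]
26 (30, 22, 0) track [30.8 22.7  6. ] crop [ 73. 136.]
26 (-30, -22, 10) track [-28.4 -21.3  20.2] crop [300. 250.]
```

>>> arm_command --rows '[[[0,0,0],0,0.3],[[0,0,0],0,0.3],[[0,0,0],0,0.3],[[0,0,0],0,0.3]]'

```text
t: 9.28
tcp_pos: [0.5722, 0.1725, 0.1225]
tool_rot: [0.996, -0.092, -0.002, 0.006]
force: [-3.9, -20.6, 10.4]
finger_gap: 0.347
```

Run:
```python
from h import *
im=manip.snapshot("scene");cv2.imwrite("pics/s9.png",cv2.resize(im[180:270,210:290],None,fx=7,fy=7,interpolation=cv2.INTER_CUBIC)[:600])
s=manip.sense();print(s["tcp_pos"],s["force"].round(1),s["finger_gap"])
```

```text
[0.57216019 0.17247306 0.12248478] [ -4.2 -20.2  10.6] 0.34820847642337766
```

View pics/s9.png

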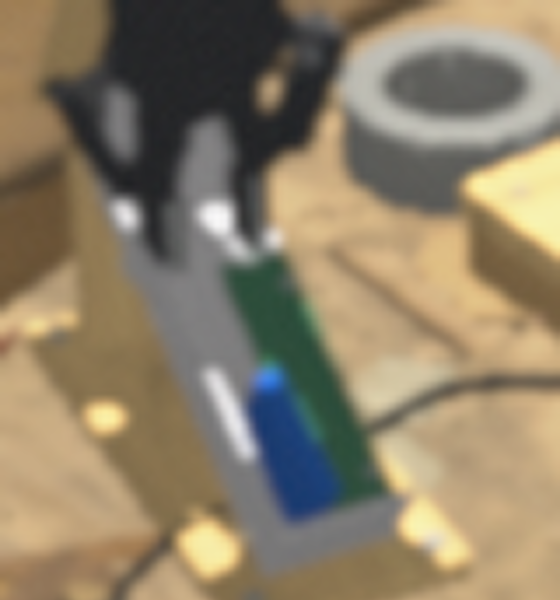

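>>> arm_command --rows '[[[0,0,0],0,0.6],[[0,0,0],0,0.6],[[-5,1,9],0,0.6],[[-8,1,14],0,0.6],[[-15,3,25],0,0.6],[[-30,5,40],0,0.6],[[0,0,0],0,0.6]]'

```text
t: 10.2
tcp_pos: [0.5147, 0.1907, 0.2127]
tool_rot: [0.996, -0.092, 0.002, -0.001]
force: [0.6, 0.5, -0.6]
finger_gap: 0.198
```

Run:
```python
from h import *
for n in("scene","top"):cv2.imwrite(f"pics/{n}10.png",manip.snapshot(n))
im=cv2.imread("pics/top10.png");cv2.imwrite("pics/t10.png",cv2.resize(im[150:310,200:450],None,fx=3.2,fy=3.2,interpolation=cv2.INTER_CUBIC))
im=cv2.imread("pics/scene10.png");cv2.imwrite("pics/s10.png",cv2.resize(im[160:280,210:290],None,fx=5,fy=5,interpolation=cv2.INTER_CUBIC))
s=manip.sense();print(s["tcp_pos"],s["force"].round(1),s["finger_gap"])
```

```text
[0.51550002 0.1898681  0.21013662] [-0.7 -0.6  0.1] 0.19956032717267708
```

View pics/t10.png

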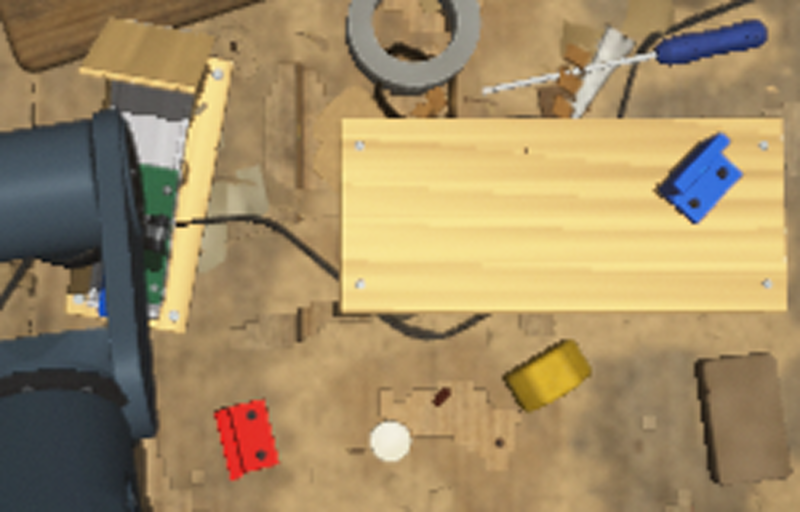

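View pics/s10.png

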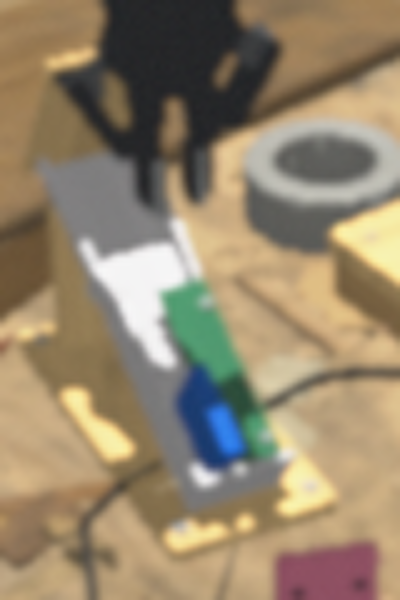

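>>> arm_command --rows '[[[-10,-15,25],0,0.6],[[0,-40,5],-0.05,0.6],[[6,-46,0],-0.057,-0.4],[[6,-46,0],-0.057,-0.4],[[6,-46,0],-0.057,-0.4],[[6,-46,0],-0.057,-0.4],[[6,-46,0],-0.057,-0.4],[[6,-46,0],-0.057,-0.4],[[6,-46,0],-0.057,-0.4],[[6,-46,0],-0.057,-0.4],[[6,-46,0],-0.057,-0.4],[[3,-15,0],0,-0.4]]'

```text
t: 11.8
tcp_pos: [0.5626, -0.298, 0.2376]
tool_rot: [0.93, -0.368, -0.0, -0.0]
force: [0.7, 0.1, -0.4]
finger_gap: 0.699
```

Run:
```python
from h import *
im=manip.snapshot("top");cv2.imwrite("pics/t11.png",cv2.resize(im[170:310,300:450],None,fx=4,fy=4,interpolation=cv2.INTER_CUBIC))
s=manip.sense();q=s["tool_rot"];print(s["tcp_pos"],2*np.arctan2(q[1],q[0]),s["q"].round(2))
```

```text
[ 0.56284897 -0.29855039  0.23770958] -0.7528084241823212 [-0.66  0.55  1.41 -0.    1.19  1.66]
```

>>> arm_command --rows '[[[0,5,-45],0,-0.4],[[0,0,-45],0,-0.4],[[0,0,-35],0,-0.4],[[0,0,-17],0,-0.4],[[0,0,0],0,1],[[0,0,0],0,1],[[0,0,0],0,1],[[0,0,0],0,1]]'

```text
t: 12.85
tcp_pos: [0.5632, -0.2903, 0.0989]
tool_rot: [0.93, -0.366, 0.001, 0.0]
force: [0.9, 0.9, 2.9]
finger_gap: 0.134
```

Run:
```python
from h import *
im=manip.snapshot("top");cv2.imwrite("pics/t12.png",cv2.resize(im[170:250,370:450],None,fx=7,fy=7,interpolation=cv2.INTER_CUBIC))
s=manip.sense();print(s["tcp_pos"],s["finger_gap"])
```

```text
[ 0.56327089 -0.29028774  0.09888018] 0.13438574243620424
```

View pics/t12.png

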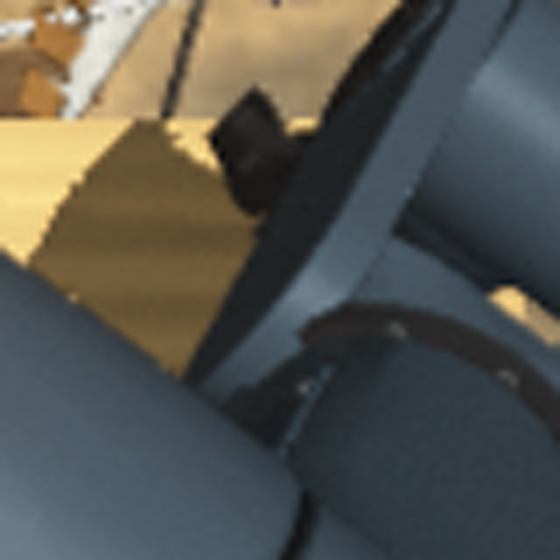

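>>> arm_command --rows '[[[0,0,30],0,1],[[-5,10,40],0.08,1],[[-20,30,0],0.14,1],[[-25,36,0],0.14,1],[[-25,40,0],0.14,1],[[-25,40,0],0.14,1],[[-24,36,0],0.11,1],[[-16,26,0],0,1],[[-4,6,-30],0,1],[[0,0,-34],0,1],[[0,0,0],0,1]]'

```text
t: 14.28
tcp_pos: [0.4171, -0.0652, 0.1021]
tool_rot: [1.0, -0.0, -0.002, -0.001]
force: [0.4, -0.9, 0.1]
finger_gap: 0.132
```

>>> arm_command --rows '[[[0,0,-3],0,1],[[-3,0,-3],0,1],[[-3,0,-3],0,1],[[-3,0,-3],0,1],[[-3,0,-3],0,1],[[-2,0,-4],0,1],[[-2,0,-4],0,1],[[-2,0,-4],0,1],[[-2,0,-4],0,1],[[0,0,0],0,1]]'

```text
t: 15.52
tcp_pos: [0.3981, -0.0661, 0.0734]
tool_rot: [1.0, -0.0, 0.001, 0.0]
force: [-3.1, -1.1, 5.6]
finger_gap: 0.138
```

>>> arm_command --rows '[[[0,0,40],0,1],[[10,0,50],0,1],[[15,30,50],-0.02,1],[[15,40,30],-0.03,1],[[15,45,10],-0.03,1],[[15,45,0],-0.03,1],[[10,45,0],-0.03,1],[[10,35,0],-0.03,1],[[2,18,0],-0.017,1],[[0,0,0],0,1]]'

```text
t: 16.77
tcp_pos: [0.49, 0.1931, 0.2527]
tool_rot: [0.996, -0.092, 0.0, -0.0]
force: [0.6, 0.2, -0.8]
finger_gap: 0.135
```

Run:
```python
from h import *
im=manip.snapshot("scene");cv2.imwrite("pics/s15.png",cv2.resize(im[160:205,225:275],None,fx=13,fy=13,interpolation=cv2.INTER_CUBIC))
im=manip.snapshot("top");cv2.imwrite("pics/t15.png",cv2.resize(im[196:240,230:265],None,fx=13,fy=13,interpolation=cv2.INTER_CUBIC))
s=manip.sense();q=s["tool_rot"];print(s["tcp_pos"],2*np.arctan2(q[1],q[0]))
```

```text
[0.48988123 0.19167903 0.25252816] -0.18677754485788867
```

View pics/s15.png

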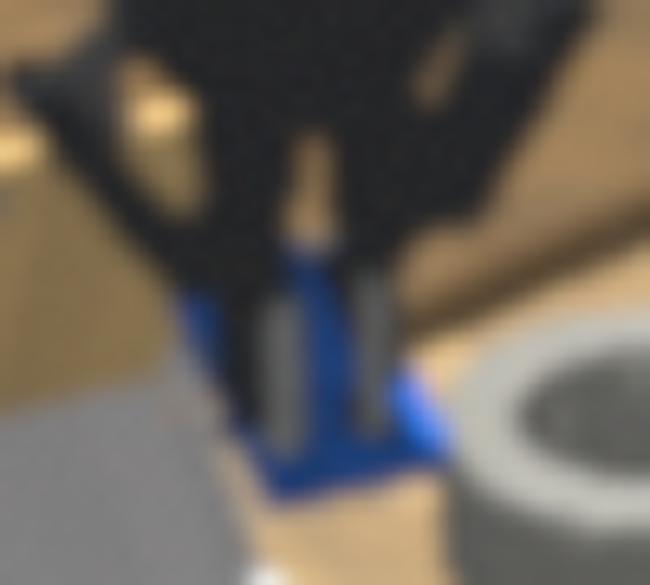

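View pics/t15.png

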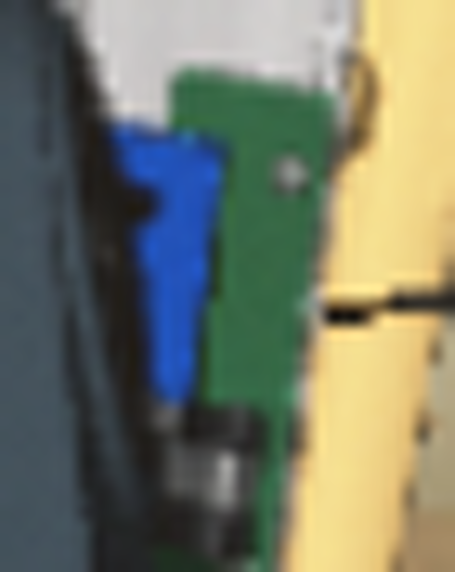

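```bash
cat > pl.py <<'E'
from h import *
u=np.array([np.cos(-.187),np.sin(-.187),0]);v=np.array([-np.sin(-.187),np.cos(-.187),0])
O=np.array([.6195,.1535,.106])
def plan(th,gx,gz,xb):
    # back-bottom edge at track (xb,0), tilt th deg; print grip & TCP
    d=np.radians(30-th);r=np.array([gx-30,gz]);R=np.array([[np.cos(d),np.sin(d)],[-np.sin(d),np.cos(d)]])
    gr=R@r+[xb,0];no=R@np.array([-60,0])+[xb,0]
    a=gr[0]*c30-gr[1]*s30;h=gr[0]*s30+gr[1]*c30
    P=O+u*a/1000+v*.016;P[2]=.106+h/1000-.008
    print("grip track",gr.round(1),"nose",no.round(1),"a",round(a,1),"TCP",P.round(4))
E
python3 - <<'E'
from pl import *
s=tilt([("scene",(-30,22,0),(225+275/13-.5,160+500/13-.5)),("scene",(-30,-22,0),(225+448/13-.5,160+458/13-.5)),("top",(30,-22,10),(246.8,206.65))],[.4899,.1918,.2525],-.187);print(s)
plan(18.4,-34,37,26)
for xb in(24,20,28): plan(*s[0],xb)
E
```

```text
(array([ 29.2, -21.5,  43.4]), array([-0.4,  0.2,  0.5, -0.1, -0.5, -0.2]))
grip track [-29.3  49.1] nose [-32.8  12.1] a -49.9 TCP [0.5735 0.1785 0.1259]
grip track [-26.9  44.1] nose [-36.    0.8] a -45.3 TCP [0.5779 0.1777 0.1228]
grip track [-30.9  44.1] nose [-40.    0.8] a -48.8 TCP [0.5745 0.1783 0.1208]
grip track [-22.9  44.1] nose [-32.    0.8] a -41.9 TCP [0.5813 0.177  0.1248]
```

>>> arm_command --rows '[[[10,-1,-15],0,1],[[12,-2,-19],0,1],[[14,-2,-21],0,1],[[14,-2,-21],0,1],[[12,-2,-16],0,1],[[6,-1,-10],0,1],[[5,-1,-9],0,1],[[5,-1,-9],0,1],[[3,-0.5,-5],0,1],[[0,0,0],0,1]]'

```text
t: 18.12
tcp_pos: [0.567, 0.183, 0.1382]
tool_rot: [0.996, -0.094, -0.003, -0.002]
force: [-23.8, 7.0, 64.1]
finger_gap: 0.137
```

>>> arm_command --rows '[[[-7,1,12],0,1],[[0,0,2],0,1]]'

```text
t: 18.38
tcp_pos: [0.5647, 0.1812, 0.143]
tool_rot: [0.996, -0.093, 0.002, -0.0]
force: [-0.4, -0.9, -2.0]
finger_gap: 0.134
```

Run:
```python
from h import *
im=manip.snapshot("scene");cv2.imwrite("pics/s17.png",cv2.resize(im[165:265,210:290],None,fx=7,fy=6,interpolation=cv2.INTER_CUBIC)[:600])
im=manip.snapshot("top");cv2.imwrite("pics/t17.png",cv2.resize(im[150:260,200:310],None,fx=5,fy=5,interpolation=cv2.INTER_CUBIC))
s=manip.sense();print(s["tcp_pos"],s["force"].round(1),s["finger_gap"])
```

```text
[0.56483485 0.18067409 0.14116762] [ 0.6  0.2 -1.6] 0.13789873318858234
```

View pics/s17.png

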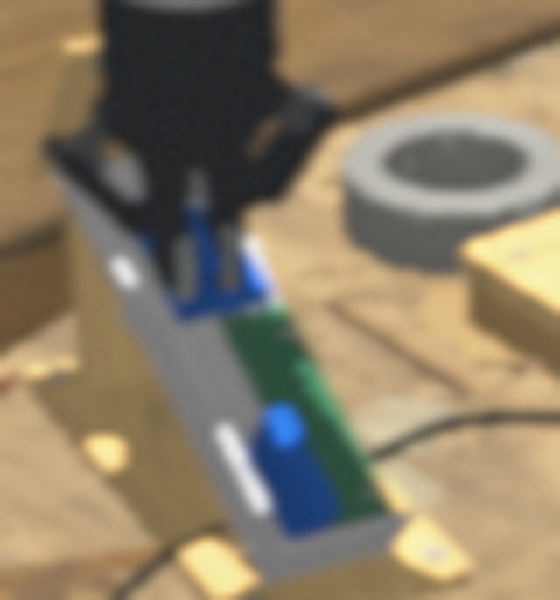

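View pics/t17.png

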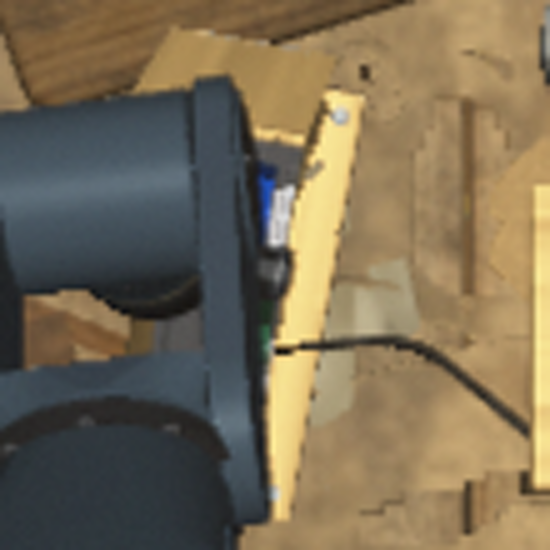

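Run:
```python
from pl import *
s=tilt([("scene",(-30,22,0),(235.2,217.5)),("scene",(-30,-22,0),(247.8,214.5)),("top",(30,-22,10),(254.7,183.3))],[.5648,.1807,.1412],-.187);print(s)
p=s[0]
def loc(W):
    d=W-O;a=d@u;return np.round([a*1000*c30+d[2]*1000*s30,d@v*1000,-a*1000*s30+d[2]*1000*c30],1)
g=np.array([.5648,.1807,.1492]);w=np.array([0,0,1.])
for P in(p,[29,-21.5,43.4]):
  t=np.radians(P[0]);X=np.cos(t)*u+np.sin(t)*w;Z=-np.sin(t)*u+np.cos(t)*w
  for b in((-30,22,0),(-30,-22,0),(30,-22,0),(30,22,56)):
    W=g+((b[0]-P[1])*X+(b[1]-16)*v+(b[2]-P[2])*Z)/1000
    print(b,"track",loc(W),"px",np.round(proj("scene",W),1))
im=manip.snapshot("scene");K=16;y0,x0=205,228
c=cv2.resize(im[y0:y0+35,x0:x0+40],None,fx=K,fy=K,interpolation=cv2.INTER_CUBIC)
for k in range(0,40,4): cv2.putText(c,str(x0+k),(k*K,10),0,.35,(0,0,255),1); cv2.line(c,(k*K+K//2,12),(k*K+K//2,560),(90,90,90),1)
for k in range(0,35,4): cv2.putText(c,str(y0+k),(0,k*K+K//2+4),0,.35,(0,0,255),1); cv2.line(c,(25,k*K+K//2),(640,k*K+K//2),(90,90,90),1)
cv2.imwrite("pics/s18.png",c)
```

```text
(array([ 33.9, -18.5,  42.6]), array([-0.2,  0.3,  0.3, -0.2, -0.8, -0.3]))
(-30, 22, 0) track [-37.9  22.6  23.5] px [235.  217.8]
(-30, -22, 0) track [-37.9 -21.4  23.5] px [248.1 214.3]
(30, -22, 0) track [ 22.  -21.4  27.6] px [241.3 197.5]
(30, 22, 56) track [18.2 22.6 83.5] px [231.6 192.5]
(-30, 22, 0) track [-38.6  22.6  23.6] px [235.1 218. ]
(-30, -22, 0) track [-38.6 -21.4  23.6] px [248.2 214.5]
(30, -22, 0) track [ 21.4 -21.4  22.5] px [241.1 198.5]
(30, 22, 56) track [22.4 22.6 78.5] px [230.8 192.2]
```

View pics/s18.png

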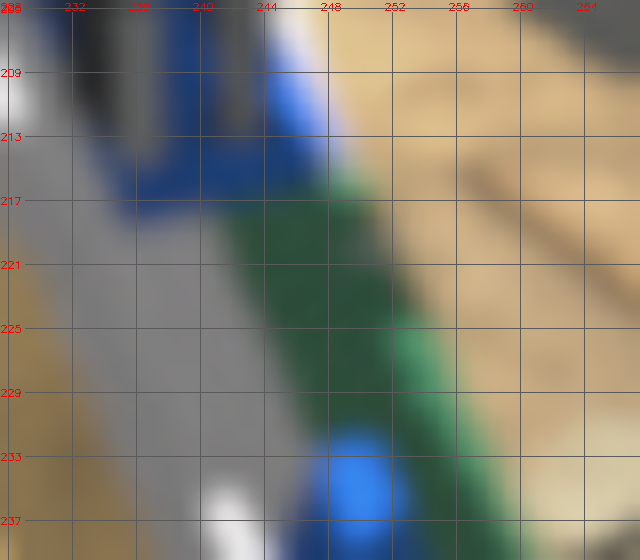

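>>> arm_command --rows '[[[6,-1,4],0,1],[[0,0,0],0,1],[[2,-0.4,-4],0,1],[[2,-0.4,-3],0,1],[[1,0,-2],0,1],[[0,0,0],0,1]]'

```text
t: 19.27
tcp_pos: [0.5753, 0.1789, 0.136]
tool_rot: [0.996, -0.093, -0.0, 0.0]
force: [-0.2, -0.2, -1.5]
finger_gap: 0.134
```

>>> arm_command --rows '[[[1,0,-2],0,1],[[1,0,-2],0,1],[[0,0,-2],0,1],[[0,0,-2],0,1],[[0,0,0],0,1]]'

```text
t: 19.9
tcp_pos: [0.5773, 0.1789, 0.1284]
tool_rot: [0.996, -0.093, -0.0, 0.0]
force: [0.1, -0.2, 0.5]
finger_gap: 0.135
```

Run:
```python
from h import *
im=manip.snapshot("scene");cv2.imwrite("pics/s19.png",cv2.resize(im[165:265,210:290],None,fx=7,fy=6,interpolation=cv2.INTER_CUBIC)[:600])
s=manip.sense();print(s["tcp_pos"],s["force"].round(1),s["finger_gap"])
```

```text
[0.57727021 0.1788873  0.12837019] [-0.1  0.7 -0.4] 0.13407071357358305
```

View pics/s19.png

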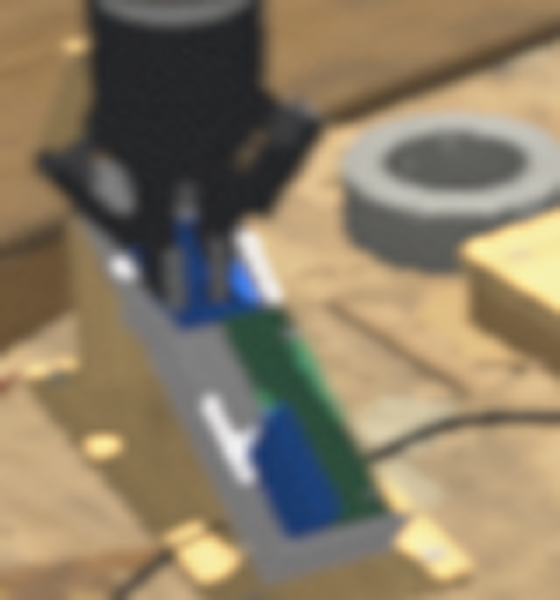

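>>> arm_command --rows '[[[0,0,-2],0,1],[[0,0,-1.5],0,1],[[0,0,0],0,1],[[0,0,0],0,0.55],[[0,0,0],0,0.55],[[0,0,0],0,0.55],[[0,0,0],0,0.55]]'

```text
t: 20.82
tcp_pos: [0.5768, 0.1773, 0.1253]
tool_rot: [0.996, -0.093, -0.001, 0.002]
force: [-3.1, -4.7, 5.5]
finger_gap: 0.223
```

Run:
```python
from h import *
im=manip.snapshot("scene");cv2.imwrite("pics/s20.png",cv2.resize(im[165:265,210:290],None,fx=7,fy=6,interpolation=cv2.INTER_CUBIC)[:600])
s=manip.sense();print(s["tcp_pos"],s["force"].round(1),s["finger_gap"])
```

```text
[0.57681209 0.17727828 0.12528654] [-3.1 -6.1  5.1] 0.22260675948661499
```

View pics/s20.png

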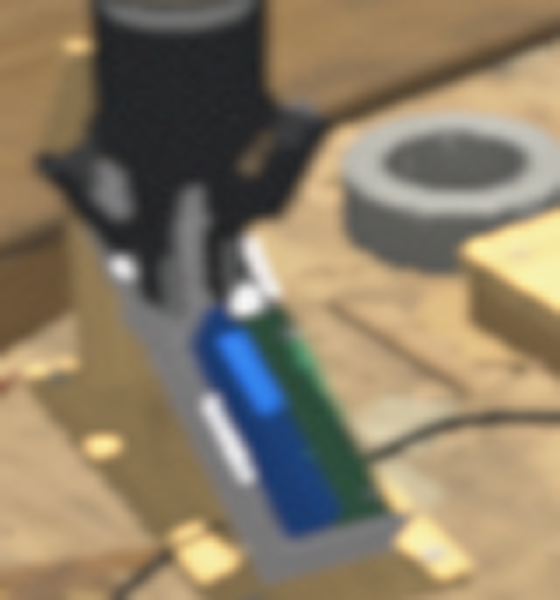

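Both blocks now queue under the cover. I'll retract and check.

>>> arm_command --rows '[[[0,0,0],0,0.65],[[-4,1,7],0,0.65],[[-7,1,13],0,0.65],[[-15,3,25],0,0.65],[[-25,5,40],0,0.65],[[-20,-40,40],0,0.65],[[0,-50,10],0,0.65],[[0,-50,0],0,0.65],[[0,-50,0],0,0.65],[[0,-50,0],0,0.65],[[0,-50,0],0,0.65],[[0,0,0],0,0.65]]'

```text
t: 22.38
tcp_pos: [0.5069, -0.1039, 0.2607]
tool_rot: [0.995, -0.096, 0.001, 0.001]
force: [-0.5, -0.5, 0.6]
finger_gap: 0.177
```

Run:
```python
from h import *
for n in("scene","top"):cv2.imwrite(f"pics/{n}21.png",manip.snapshot(n))
im=cv2.imread("pics/top21.png");cv2.imwrite("pics/t21.png",cv2.resize(im[150:260,200:310],None,fx=5,fy=5,interpolation=cv2.INTER_CUBIC))
im=cv2.imread("pics/scene21.png");cv2.imwrite("pics/s21.png",cv2.resize(im[160:270,200:290],None,fx=5.4,fy=5.4,interpolation=cv2.INTER_CUBIC))
a=cv2.imread("pics/top0.png");b=cv2.imread("pics/top21.png")
s=manip.sense();print(s["t"],s["tcp_pos"],s["force"].round(1))
from pl import O
org,yw=[.6195,.1535],-.187
for x in(-172,-112,-52): print(x,[np.round(proj("top",p),1) for p in tr2w([[x,10,56],[x,22,56]],org,yw)])
```

```text
22.475 [ 0.50612559 -0.10075088  0.2602856 ] [-0.4 -0.3 -0.2]
-172 [array([232.4, 248.3]), array([228.1, 247.5])]
-112 [array([234.8, 229.1]), array([230.5, 228.2])]
-52 [array([237.4, 209. ]), array([232.9, 208.2])]
```

View pics/t21.png

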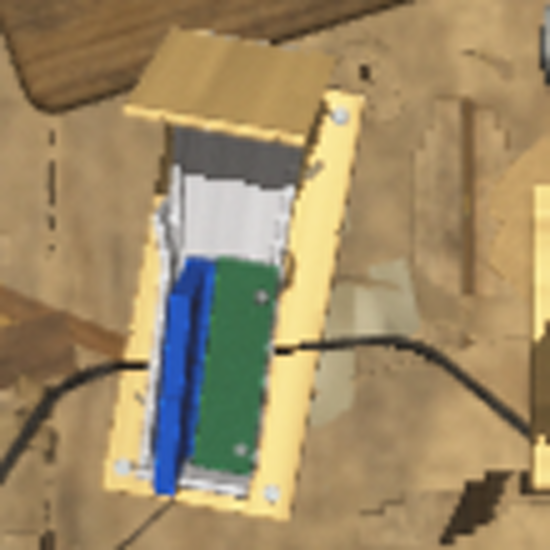

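View pics/s21.png

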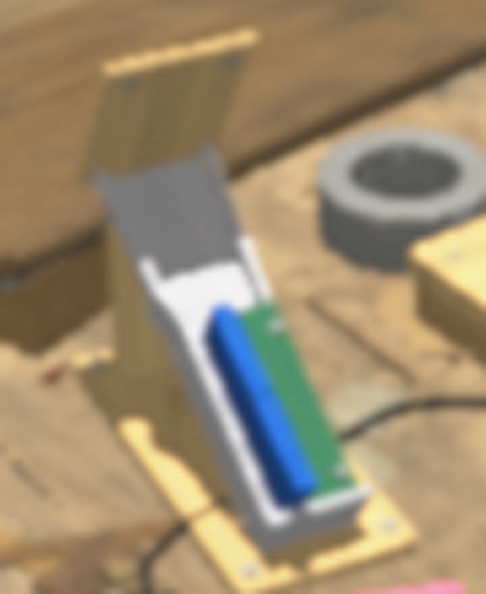

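View pics/top21.png

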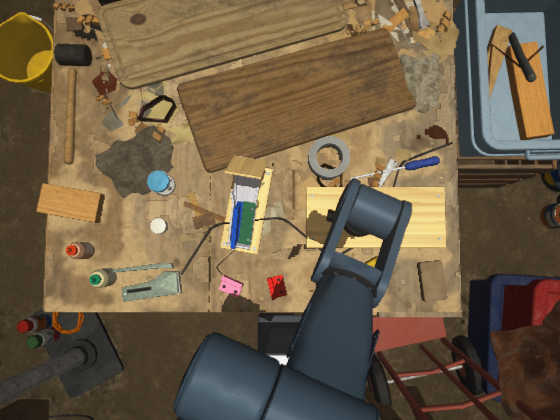

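Run:
```python
from station import manip
print(manip.sign_off())
```

```text
the job is handed in; nothing more can be done
None
```

Both blue blocks are queued in the feeder under the green cover, feet flat, with their ribs in the open slot. I handed the job in at about 22.5 s of the 61 s allowed.

**What I did:** The tool can only turn about the vertical. So I gripped each rib off-centre and tipped the block nose-down against the front edge of the plywood board. I then lowered it into the bay square to the floor and released it there, and each block slid down to the stop by itself.

**Last checks:**
- **Blocks:** In both views the ribs lie end to end. In the top view they run from pixel (232, 248) to (237, 208). The positions I worked out for two queued blocks were (232, 248) and (237, 209).
- **Bystanders:** The tape roll, jar and pot look unmoved. The arm partly hid the tape measure in the last picture; it was still in place about 12 s earlier, and I only passed over it.
- **Arm:** It stood clear, with the wrist force near zero.

**What went wrong on the way:**
- **First block:** It slipped in the grip while being tipped and reached only about 18° of tilt, but it still ran in. When I released it, the left finger probably pushed on the left wall, with about 20 N at the wrist.
- **Second block:** On the first descent its nose most likely landed on the cover, with 64 N upward (about 69 N in all) at the wrist. I backed off, moved about 7 mm uphill, and it then went in cleanly.

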